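Size a stand rod in the hole gauge

ROBOT

A 6-joint arm with a two-finger parallel gripper is mounted at the origin on the work surface. World frame = base frame: x ahead of the robot, y to its left, z up, the work surface at z = 0. Lengths are in mm, angles in rad, forces in N, time in s.
With the tool pointing down it reaches from about 275 to 750 mm from the base axis. Payload 10.2 kg.
Tool frame: the origin (TCP) lies at the very end of the fingers, on their centre line; the grasp point (between the pads) lies ctrl.grip_depth behind it (ctrl.grip_depth is the distance from the TCP to the grasp point, in mm); z points along the fingers, y is the direction in which the jaws open and shut (so a half turn about z gives the same grasp; the last joint's range is limited). The gripper opens to 85 mm and grips with 20 to 120 N. Pads are 22 mm wide; open, the fingers measure 114 mm over their backs; the gripper's body (76 mm by 85 mm) begins 54 mm behind the grasp point. The pads swing forward as they close: fully open they stand 13 mm farther back than shut.
Start: joints at [1.119, 0.313, 1.498, -0, 1.331, -0.223], TCP at [119.087, 511.321, 231.294] pointing down, gripper open.
Joint ranges: [-2.94, 2.94], [-0.97, 2.17], [0.19, 2.56], [-1.23, 4.37], [0.02, 3.11], [-2.88, 2.88]. Speed limits (rad/s): [2.39, 2.39, 3.01, 3.14, 3.14, 3.14].

INTERFACE

Orientations are given as a unit quaternion [w, x, y, z].
In Python, from rig import telemetry, eyes, ctrl, nets gives the robot as it stands. The module is installed in compiled form; this text tells all that it offers.
- The arm moves only by the tool drive_tool, never from a script. Its argument "series" is text: rows parted by semicolons, each of 7 numbers parted by spaces: the shift along the tool's x, y, z normalised to -1 to 1, where 1 is 0.12 m, then the turn, a rotation vector about the tool's x, y, z normalised to -1 to 1, where 1 is 0.5 rad, then the opening, from 0 (shut) to 1 (fully open). In form: tx ty tz wx wy wz hand; .... A call has 1 to 20 rows; each row is the pose to reach, as a shift and turn from the pose measured when the call began, along the tool's axes at that moment; what a row does not reach only later rows make up. A row lasts 1/10 s, in which the tool goes at most 50 mm and 8.59 degrees, less where a joint would pass 70% of its speed; a pose out of reach is approached as far as the arm can. A call with a number of a shift or a turn outside -1 to 1 is refused whole. A call with a gripper value outside its range is refused whole. The fingers move at their own pace and stop on an object; "newtons" is the grip in N (left out, the last holds). Time passes only in rows, so rows that repeat a pose let the fingers close. It gives the time, the measured TCP pose, the force and the opening at its end, in the units of the state.
- telemetry.sense(): the state, without advancing time (a new reading comes with each control period).
- eyes.capture(name): name is "scene" or "top" or "wrist"; returns a dict with "frame" (384x512x3 uint8, red, green, blue), "fx", "fy", "cx", "cy" (pixels), "D" ([k1, k2, p1, p2, k3] as OpenCV has them; the pictures are not rectified), "view" (4x4, takes a point from world to camera coordinates). Camera axes: x right, y up, looking along -z (the intrinsics and any distortion apply to the point x, -y, -z); pixel columns grow to the right and rows downward; lengths in mm; the calibration is good to about 2 mm. A picture is of the moment at which its call begins. There is no depth.
- ctrl.finish_job(): hands the job in, once; it reports no verdict.
Trained networks look in a picture, given as the dict that the camera call returned (one of the last four; its "shot" number tells which), for a name from the list of things; names that differ only in an ending like _2 or _b are one class to them, and where a whole thing is asked for, a point or a joint stands for the part that bears it (a point fixed in the world has none). Each returns a list of dicts, best first, with "confidence" (0 to 1); they miss things now and then, are a little off and sometimes report something else, mostly with a low value. They report only what shows in the picture. A call takes as long as a camera call.
- nets.spot_in(name, picture): "rect" ([left, top, right, bottom] in pixels, round what is visible of it).
The state is a dict: "time_s": time; "joints": joint angles; "dq": joint speeds; "tau": joint torques, N m; "eef_pos": TCP position; "ee_rot": TCP orientation; "force": force on the tool from outside, world axes, zero at the start; "wrist_torque": the same for the moment, N m; "grip_width": opening from 0.0 (shut) to 1.0 (fully open).
Only numpy, scipy, OpenCV 4.12 (cv2) and the standard library are available. Lean on these libraries where they do the work, as an engineer would, in place of code of your own. Each camera call takes 0.05 s, during which the arm holds its last target. There are 200 camera calls.

TASK

Take the steel rod that stands alone in the single white block and size it in the hole gauge: step down the holes until one refuses it, pressing its foot upright and centred on that hole's mouth with a light push of some 5 N for a moment. Then push it through the tightest hole that it passes cleanly, all the way down until it stands on the gauge's base, without letting it drop, and let go. Never push it against the gauge with more than 35 N, leave the two other rods in their block, and do not disturb the beaker, tube rack and tip box.

Things in the scene. Friction and masses are not known exactly. Their poses are not given: they have to be found in the camera images.
- gauge: Hole gauge, bolted to the bench: an aluminium plate 50 x 160 mm, 16 mm thick, on two end pillars over a dark steel base strip 6 mm thick. Origin under its centre at bench height; z up, the row of holes runs along its y axis. Plate's upper face at z = 45 mm, under face at 29 mm; a rod that has gone through stands on the base strip at z = 6 mm. Fixed and rigid.
- stand_well (a point): Floor centre of the single well in the small white block (60 x 60 x 35 mm, fixed) in which the rod to be sized stands; the well is 20 mm wide and 25 mm deep, its floor is 10 mm above the bench. The two rods already sized stand in like wells in a longer fixed white block, 60 x 120 mm.
- beaker: Glass beaker, 70 mm wide, 90 mm high, bystander. Origin under its centre.
- tube_rack: White rack of capped tubes, 60 x 160 mm, 80 mm high, bystander. Origin under its centre.
- tip_box: Teal pipette tip box, 85 x 110 mm, 48 mm high, bystander. Origin under its centre.
- hole0 (a point): Centre of the mouth of the gauge's 19 mm through hole, in the plate's upper face, 45 mm above the bench. Axes as the gauge's. Holes are 35 mm apart, largest at the gauge's +y end; mouth edges are broken by 1 mm.
- hole1 (a point): Centre of the mouth of the gauge's 16 mm through hole, in the plate's upper face, 45 mm above the bench. Axes as the gauge's. Holes are 35 mm apart, largest at the gauge's +y end; mouth edges are broken by 1 mm.
- hole2 (a point): Centre of the mouth of the gauge's 13 mm through hole, in the plate's upper face, 45 mm above the bench. Axes as the gauge's. Holes are 35 mm apart, largest at the gauge's +y end; mouth edges are broken by 1 mm.
- hole3 (a point): Centre of the mouth of the gauge's 10 mm through hole, in the plate's upper face, 45 mm above the bench. Axes as the gauge's. Holes are 35 mm apart, largest at the gauge's +y end; mouth edges are broken by 1 mm.
- rod_a_mid (a point): Centre (half-way up) of one of three plain steel rods, each 120 mm long, upright at the start, 45 to 85 g (may vary), z along the rod. Diameters, in no order told here, are 11.5, 14.5 and 17.5 mm: each passes one gauge hole with 1.5 mm to spare and is refused by the next smaller one. Which rod stands in the single well changes.
- rod_a_tip (a point): Centre of the foot (lower end face) of the same rod, 60 mm below point rod_a_mid; foot edge chamfered 1 mm.
- rod_b_mid (a point): Centre (half-way up) of one of three plain steel rods, each 120 mm long, upright at the start, 45 to 85 g (may vary), z along the rod. Diameters, in no order told here, are 11.5, 14.5 and 17.5 mm: each passes one gauge hole with 1.5 mm to spare and is refused by the next smaller one. Which rod stands in the single well changes.
- rod_b_tip (a point): Centre of the foot (lower end face) of the same rod, 60 mm below point rod_b_mid; foot edge chamfered 1 mm.
- rod_c_mid (a point): Centre (half-way up) of one of three plain steel rods, each 120 mm long, upright at the start, 45 to 85 g (may vary), z along the rod. Diameters, in no order told here, are 11.5, 14.5 and 17.5 mm: each passes one gauge hole with 1.5 mm to spare and is refused by the next smaller one. Which rod stands in the single well changes.
- rod_c_tip (a point): Centre of the foot (lower end face) of the same rod, 60 mm below point rod_c_mid; foot edge chamfered 1 mm.

How it is judged:
By the outcome, as a careful person would: the job done as asked, in the order asked, and still so for the second after the job is handed in, with the robot touching nothing.
It also fails if it takes over 72 s, if anything falls off the work surface, if the arm or the gripper's body presses on something with over 40 N, if the wrist force passes 120 N, or if a joint passes its speed limit or range.

## Working session

There is one attempt and no reset: what is moved stays moved. The work goes in short steps, Python scripts to look and compute and a tool call to move; the robot and the scene stay as the last step left them, time stands still between calls to the robot, and variables do not carry over. Pictures are saved under pics/ and viewed, about 8 in all and at most 12, crops included, and the job is handed in when it is done.

Besides the shell and the picture viewer there is one more tool, called after "Call:" by a JSON object that holds its "op" and its "data", one argument or row to a line. drive_tool: Moves the arm, as the interface text tells. Scaled input: -1 to 1 covers 0.12 m each way for a shift and 0.5 rad each way for a turn. Its arguments: {"type":"object","properties":{"series":{"type":"string"},"newtons":{"type":"number"}},"required":["series"]}

```bash
ls; mkdir -p pics; python3 - <<'E'
from rig import telemetry, eyes, ctrl, nets
import cv2,numpy as np
s=telemetry.sense(); print(s, ctrl.grip_depth)
for n in ("scene","top"):
    p=eyes.capture(n); cv2.imwrite(f"pics/{n}0.png",p["frame"][:,:,::-1])
    print(n,p["fx"],p["fy"],p["cx"],p["cy"],p["D"]);print(np.round(p["view"],4).tolist())
    for k in ("gauge","hole0","hole1","hole2","hole3","stand_well","beaker","tube_rack","tip_box","rod_a_mid","rod_a_tip"):
        print(k,[(np.round(d["rect"]).astype(int).tolist(),round(d["confidence"],2)) for d in nets.spot_in(k,p)][:5])
E
```

```text
pics
{'time_s': 0.0, 'joints': array([ 1.11859104e+00,  3.13453336e-01,  1.49843631e+00,  3.91891481e-08,
        1.33100344e+00, -2.23345934e-01]), 'dq': array([-1.34895486e-05,  2.90790830e-03, -1.44557491e-03, -4.23182124e-04,
       -1.83349718e-04, -2.61405422e-04]), 'tau': array([ 1.82471162e-03, -4.12268007e+01, -2.59739774e+01, -7.69285316e-05,
        4.22099591e-03,  1.79113172e-06]), 'eef_pos': array([118.97389319, 511.07726362, 230.73366327]), 'ee_rot': array([-2.15492423e-04,  1.14180096e-01,  9.93459855e-01, -6.13468383e-04]), 'force': array([1.43134274, 0.06248132, 0.82517179]), 'wrist_torque': array([0.02924749, 0.0114266 , 0.06124141]), 'grip_width': 0.9969923117895992} 18.700000000000003
scene 441.7003103515057 441.7003103515057 246.85172638198657 190.9230532462345 [-0.15376614  0.          0.          0.          0.        ]
[[-0.5267, 0.85, 0.0079, 295.0403], [-0.7284, -0.4561, 0.5113, 437.1845], [0.4382, 0.2635, 0.8594, -1596.781], [0.0, 0.0, 0.0, 1.0]]
gauge [([225, 151, 281, 185], 0.94)]
hole0 [([226, 152, 280, 188], 0.8), ([185, 92, 191, 112], 0.65)]
hole1 [([
[... 427 characters left out ...]

top 437.0912009633238 437.0912009633238 254.44461839024936 187.89270700049707 [-0.0451872  0.         0.         0.         0.       ]
[[-0.0117, -0.9998, -0.0161, 48.3479], [0.9987, -0.0124, 0.0484, -613.9729], [-0.0486, -0.0155, 0.9987, -1231.158], [0.0, 0.0, 0.0, 1.0]]
gauge [([241, 202, 298, 234], 0.84)]
hole0 [([240, 202, 302, 230], 0.64)]
hole1 [([240, 202, 302, 230], 0.64)]
hole2 [([240, 202, 302, 230], 0.64)]
hole3 [([240, 202, 302, 230], 0.64)]
stand_well [([170, 231, 197, 255], 0.76)]
beaker [([287, 122, 314, 149], 0.82)]
tube_rack [([204, 122, 261, 148], 0.94)]
tip_box [([123, 138, 169, 172], 0.88)]
rod_a_mid [([374, 242, 386, 249], 0.51)]
rod_a_tip [([371, 242, 390, 247], 0.51)]
```

```bash
python3 - <<'E'
import cv2
a=cv2.imread("pics/top0.png")[100:290,90:430]; cv2.imwrite("pics/top0c.png",cv2.resize(a,None,fx=2.35,fy=2.35,interpolation=cv2.INTER_CUBIC))
a=cv2.imread("pics/scene0.png")[80:310,150:430]; cv2.imwrite("pics/scene0c.png",cv2.resize(a,None,fx=2.5,fy=2.5,interpolation=cv2.INTER_CUBIC))
E
```

```text
(no output)
```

View pics/top0c.png

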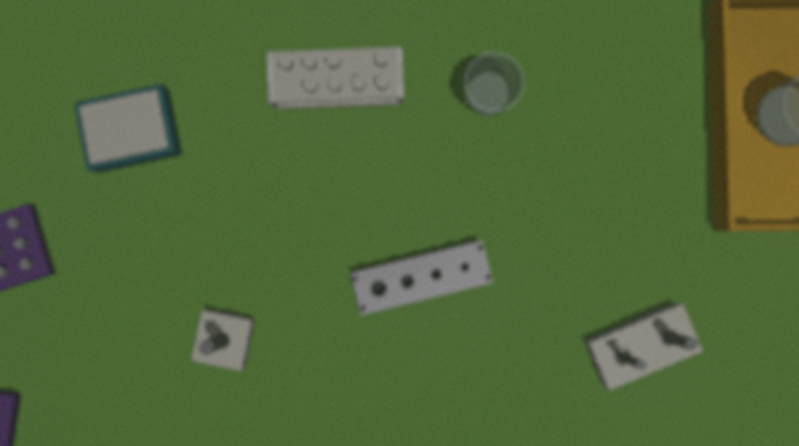

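View pics/scene0c.png

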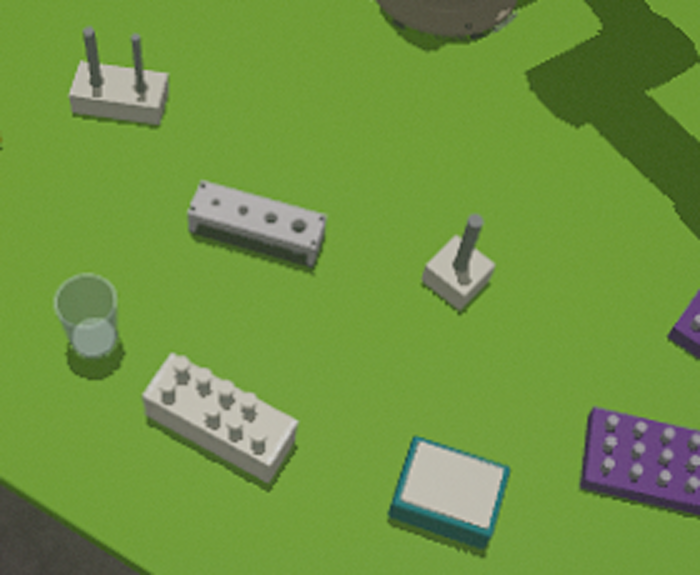

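The top crop shows the gauge with holes at crop (378,288), (407,282), (436,275) and (465,267), largest on the left (+y). The single block is centred near (222,338), the pair block near (643,345), and the bystanders are well behind. Next I'll build helpers and measure.

```bash
cat > h.py <<'E'
from rig import telemetry, eyes, ctrl, nets
import cv2,numpy as np
from scipy.spatial.transform import Rotation as R
def K(p): return np.array([[p["fx"],0,p["cx"]],[0,p["fy"],p["cy"]],[0,0,1.]])
F=np.diag([1.,-1,-1])
def proj(p,X):
    V=np.asarray(p["view"]);c=(np.atleast_2d(X)@V[:3,:3].T+V[:3,3])@F
    return cv2.projectPoints(c,np.zeros(3),np.zeros(3),K(p),np.array(p["D"]))[0][:,0]
def unproj(p,uv,z):
    V=np.asarray(p["view"]);n=cv2.undistortPoints(np.float64(uv).reshape(-1,1,2),K(p),np.array(p["D"]))[:,0]
    d=np.c_[n,np.ones(len(n))]@F@V[:3,:3]; o=-V[:3,:3].T@V[:3,3]
    return o+d*((z-o[2])/d[:,2])[:,None]
def save(p,name,crop=None,f=1):
    a=p["frame"][:,:,::-1]
    if crop: l,t,r,b=crop;a=a[t:b,l:r]
    cv2.imwrite(f"pics/{name}.png",cv2.resize(a,None,fx=f,fy=f,interpolation=cv2.INTER_CUBIC))
def pose():
    s=telemetry.sense();q=s["ee_rot"];return s,np.array(s["eef_pos"]),R.from_quat([q[1],q[2],q[3],q[0]])
def down(yaw): # tool y (jaw) direction at yaw, z down
    y=np.array([np.cos(yaw),np.sin(yaw),0]);z=np.array([0,0,-1.]);x=np.cross(y,z)
    return R.from_matrix(np.c_[x,y,z])
def cmd(pos,rot=None):
    s,p,r=pose();t=r.inv().apply(np.array(pos)-p)/120
    w=(r.inv()*rot).as_rotvec()/.5 if rot is not None else np.zeros(3)
    return np.round(np.r_[t,w],4)
E
python3 - <<'E'
from h import *
p=eyes.capture("top")
c=lambda L:[(90+(x+.5)/2.35-.5,100+(y+.5)/2.35-.5) for x,y in L]
H=unproj(p,c([(378,288),(407,282),(436,275),(465,267)]),45);print("holes",H.round(1))
print(np.linalg.norm(np.diff(H,axis=0),axis=1))
print("gauge corners",unproj(p,c([(350,269),(481,238),(493,282),(362,315)]),45).round(1))
print("stand corners",unproj(p,c([(204,311),(253,320),(241,371),(192,360)]),35).round(1))
print("pair",unproj(p,c([(586,338),(683,304),(702,350),(608,389)]),35).round(1))
print("bystander",unproj(p,c([(335,76),(490,88),(124,125)]),60).round(1))
w=eyes.capture("wrist");V=np.array(w["view"]);s,t,r=pose()
o=-V[:3,:3].T@V[:3,3];print("wrist cam in tool",r.inv().apply(o-t).round(1),(r.inv().as_matrix()@V[:3,:3].T).round(3).tolist(),w["fx"],w["D"])
print(r.as_matrix().round(3))
E
```

```text
holes [[517.7  52.4  45. ]
 [524.4  18.   45. ]
 [532.3 -16.3  45. ]
 [541.3 -50.6  45. ]]
[34.95869791 35.2076342  35.50568477]
gauge corners [[540.5  85.2  45. ]
 [575.3 -70.   45. ]
 [523.2 -83.4  45. ]
 [486.2  71.6  45. ]]
stand corners [[492.2 260.7  35. ]
 [481.  202.1  35. ]
 [420.6 216.8  35. ]
 [434.1 275.4  35. ]]
pair [[ 455.3 -193.5   35. ]
 [ 494.  -309.6   35. ]
 [ 439.3 -331.    35. ]
 [ 394.8 -218.4   35. ]]
bystander [[768.   99.9  60. ]
 [751.2 -82.4  60. ]
 [713.6 350.4  60. ]]
wrist cam in tool [  77.6    0.3 -143.4] [[-0.001, 0.952, 0.306], [1.0, 0.001, 0.001], [0.001, 0.306, -0.952]] 296.3171472809611 [-0.00715311  0.          0.          0.          0.        ]
[[-0.974  0.227  0.   ]
 [ 0.227  0.974 -0.   ]
 [-0.    -0.    -1.   ]]
```

Call:
{"op": "drive_tool", "data": {
  "series": "-0.4 -0.2 0 0 0 0 1; -0.8 -0.4 0 0 0 0 1; -0.8 -0.4 0 0 0 0 1; -0.8 -0.4 0 0 0 0 1"
}}

```text
time_s: 1.7
eef_pos: [202.5, 442.4, 231.5]
ee_rot: [-0.0, 0.115, 0.993, 0.0]
force: [0.4, 0.5, -1.1]
grip_width: 1.002
```

Call:
{"op": "drive_tool", "data": {
  "series": "-0.4 -0.2 0 0 0 0 1; -0.8 -0.4 0 0 0 0 1; -0.8 -0.4 0 0 0 0 1; -0.8 -0.4 0 0 0 0 1"
}}

```text
time_s: 2.1
eef_pos: [285.0, 373.9, 231.5]
ee_rot: [-0.0, 0.116, 0.993, 0.0]
force: [-0.0, 0.3, -0.8]
grip_width: 1.003
```

Call:
{"op": "drive_tool", "data": {
  "series": "-0.4 -0.2 0 0 0 0 1; -0.8 -0.4 0 0 0 0 1; -0.8 -0.4 0 0 0 0 1; -0.8 -0.4 0 0 0 0 1"
}}

```text
time_s: 2.5
eef_pos: [367.1, 305.9, 231.2]
ee_rot: [-0.0, 0.116, 0.993, 0.0]
force: [0.1, 0.6, -0.6]
grip_width: 0.997
```

```bash
python3 - <<'E'
from h import *
print(pose()[0]["joints"],pose()[1].round(1)); print(cmd([457,239,215],down(np.arctan2(.974,.227))))
E
```

```text
[ 4.48192564e-01  2.08683868e-01  1.63351986e+00  1.26094235e-03
  1.29966608e+00 -8.90152397e-01] [367.1 305.9 231.2]
[-0.858  -0.3695  0.1342  0.0015 -0.002  -0.0076]
```

Call:
{"op": "drive_tool", "data": {
  "series": "-0.43 -0.185 0.05 0 0 0 1; -0.858 -0.37 0.13 0 0 0 1; -0.858 -0.37 0.13 0 0 0 1; -0.858 -0.37 0.13 0 0 0 1; -0.858 -0.37 0.13 0 0 0 1"
}}

```text
time_s: 3.0
eef_pos: [455.5, 240.8, 215.7]
ee_rot: [-0.001, 0.115, 0.993, 0.001]
force: [-0.2, -0.3, 0.2]
grip_width: 1.002
```

```bash
python3 - <<'E'
from h import *
s,t,r=pose();print(t.round(1),s["joints"].round(3))
w=eyes.capture("wrist");save(w,"w1",f=1.5)
for k in ("rod_a_mid","rod_a_tip","stand_well"): print(k,[(np.round(d["rect"],1).tolist(),round(d["confidence"],2)) for d in nets.spot_in(k,w)])
print(proj(w,[[457,239,35],[457,239,130]]).round(1))
E
```

```text
[455.5 240.8 215.7] [ 0.258  0.304  1.551  0.002  1.287 -1.083]
rod_a_mid [([21.7, 211.7, 161.2, 307.6], 0.34)]
rod_a_tip []
stand_well [([233.9, 137.7, 288.9, 196.3], 0.79)]
[[260.  170.9]
 [259.5 198.5]]
```

View pics/w1.png

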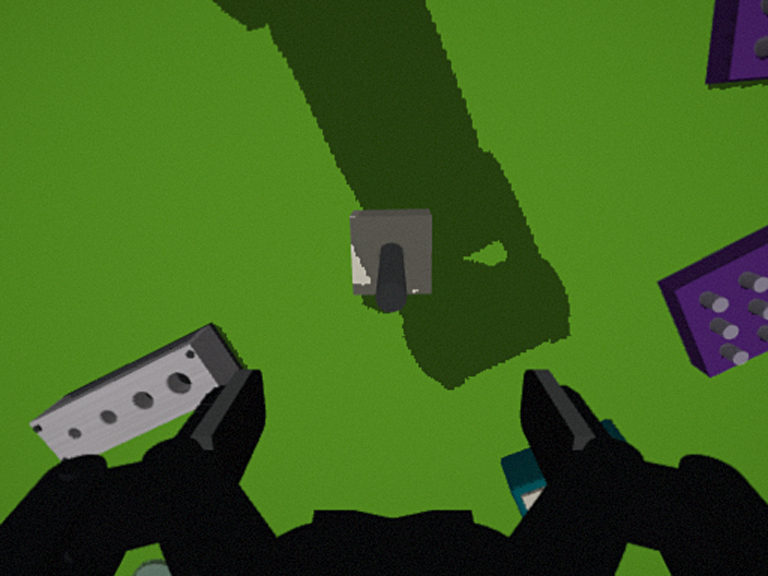

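```bash
python3 - <<'E'
from h import *
w=eyes.capture("wrist");f=w["frame"].astype(int);m=((f.max(2)-f.min(2)<25)&(f.max(2)<85)).astype(np.uint8)
m[:, :232]=0;m[:,290:]=0;m[:155]=0;m[212:]=0
n,l,st,c=cv2.connectedComponentsWithStats(m);i=1+st[1:,4].argmax();print(st[i],c[i])
for r in range(162,210,4): 
    x=np.where(l[r]==i)[0]; print(r,x.min() if len(x) else None,x.max() if len(x) else None)
print(unproj(w,[(260.7,198.3)],130).round(1),"block top",unproj(w,np.array([(350,217),(431,215),(433,293),(353,293)])/1.5,35).round(1))
print(cmd([457,239,82],down(np.arctan2(.974,.227))))
E
```

```text
[235 159  51  48 946] [260.36257928 182.33509514]
162 235 277
166 238 283
170 239 283
174 242 269
178 250 270
182 252 270
186 252 271
190 251 272
194 251 272
198 251 271
202 252 270
206 257 263
[[457.7 239.3 130. ]] block top [[422.3 216.7  35. ]
 [434.5 274.5  35. ]
 [493.5 263.7  35. ]
 [479.4 203.8  35. ]]
[-8.1000e-03 -6.8000e-03  1.1158e+00  2.3000e-03 -1.1000e-03 -4.6000e-03]
```

Call:
{"op": "drive_tool", "data": {
  "series": "-0.01 -0.01 0.3 0 0 0 1; -0.01 -0.01 0.6 0 0 0 1; -0.01 -0.01 0.8 0 0 0 1; -0.01 -0.01 0.8 0 0 0 1; -0.01 -0.01 0.8 0 0 0 1"
}}

```text
time_s: 3.75
eef_pos: [457.4, 238.9, 120.8]
ee_rot: [0.0, 0.115, 0.993, 0.001]
force: [-0.8, -0.2, -0.5]
grip_width: 1.004
```

```bash
python3 - <<'E'
from h import *
print(pose()[1].round(2),cmd([457.6,239.2,82],down(np.arctan2(.974,.227))),telemetry.sense()["force"])
E
```

```text
[457.35 238.89 120.84] [-1.300e-03  2.500e-03  3.237e-01  3.200e-03  3.000e-04 -3.900e-03] [-0.81724424 -0.23748032 -0.4622762 ]
```

Call:
{"op": "drive_tool", "data": {
  "series": "0 0 0.16 0 0 0 1; 0 0 0.32 0 0 0 1; 0 0 0.324 0 0 0 1; 0 0 0.324 0 0 0 1; 0 0 0.324 0 0 0 0.3; 0 0 0.324 0 0 0 0; 0 0 0.324 0 0 0 0; 0 0 0.324 0 0 0 0; 0 0 0.324 0 0 0 0; 0 0 0.324 0 0 0 0; 0 0 0.324 0 0 0 0; 0 0 0.324 0 0 0 0; 0 0 0.324 0 0 0 0; 0 0 0.324 0 0 0 0",
  "newtons": 40
}}

```text
time_s: 5.15
eef_pos: [457.6, 239.0, 82.2]
ee_rot: [0.0, 0.115, 0.993, 0.001]
force: [-1.3, -0.2, 6.0]
grip_width: 0.193
```

Call:
{"op": "drive_tool", "data": {
  "series": "0 0 0 0 0 0 0; 0 0 0 0 0 0 0; 0 0 0 0 0 0 0; 0 0 -0.02 0 0 0 0; 0 0 -0.04 0 0 0 0; 0 0 -0.04 0 0 0 0"
}}

```text
time_s: 5.75
eef_pos: [457.5, 239.0, 87.1]
ee_rot: [0.0, 0.115, 0.993, 0.001]
force: [-0.4, -0.1, -1.4]
grip_width: 0.193
```

Call:
{"op": "drive_tool", "data": {
  "series": "0 0 -0.2 0 0 0 0; 0 0 -0.4 0 0 0 0; 0 0 -0.6 0 0 0 0; 0 0 -0.6 0 0 0 0; 0 0 -0.6 0 0 0 0"
}}

```text
time_s: 6.25
eef_pos: [457.2, 238.8, 158.6]
ee_rot: [0.0, 0.115, 0.993, 0.001]
force: [-0.7, -0.7, -1.3]
grip_width: 0.194
```

```bash
python3 - <<'E'
from h import *
w=eyes.capture("wrist");save(w,"w2",f=1.5);s,t,r=pose();print(t.round(2),s["force"],s["grip_width"],s["joints"].round(3))
print(proj(w,r.apply([[0,0,-18.7],[0,0,72-18.7+18]])+t).round(1))
E
```

```text
[456.93 238.71 158.01] [-0.58332063 -0.01104304 -1.3936392 ] 0.19699639178745423 [ 2.530e-01  3.620e-01  1.630e+00  1.000e-03  1.149e+00 -1.087e+00]
[[260.9 264.8]
 [261.1 201.6]]
```

View pics/w2.png

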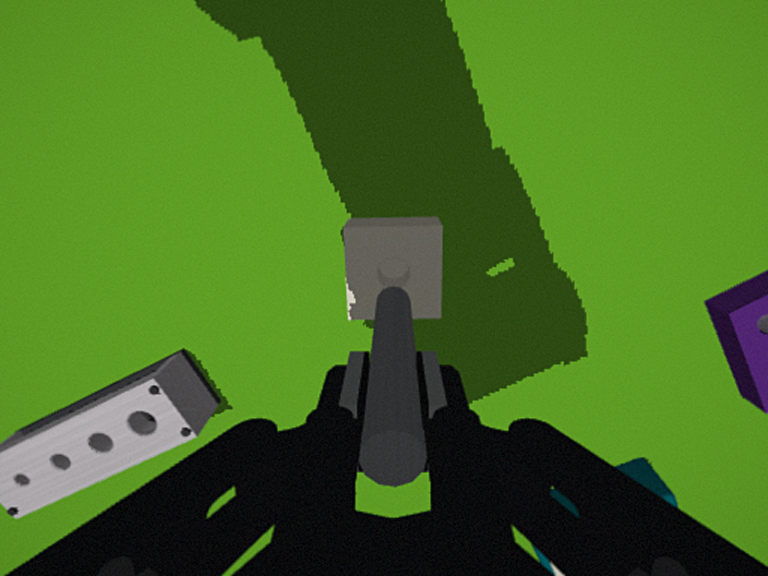

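The rod is held. In the 1.5x view its foot rim is near (394,287), its top near (393,485), and the gauge is at lower left. Next I'll fit the held rod's diameter and tilt.

```bash
cat > fit.py <<'E'
from h import *
from scipy.optimize import least_squares
def edges(w,rows,c0,thr=20):
    f=cv2.GaussianBlur(w["frame"],(3,3),0).astype(float);sat=f[:,:,1]-f[:,:,0]*.5-f[:,:,2]*.5
    return f,sat
def rodmodel(q,L=120):
    x,y,ax,ay,R_,z=q  # at foot, tool coords; tilt: top shifted by L*(ax,ay)
    th=np.linspace(0,2*np.pi,181)
    c=np.c_[R_*np.cos(th),R_*np.sin(th),0*th]
    foot=np.array([x,y,z]);top=foot+np.array([ax,ay,-1])*L
    return c+foot,c+top
E
python3 - <<'E'
from fit import *
w=eyes.capture("wrist");f=cv2.GaussianBlur(w["frame"],(3,3),0).astype(int)
for r in (200,206,211,216,220,224,228,232): print(r,[tuple(v) for v in f[r,246:280:1]][:0], (f[r,244:282,1]).tolist(), (f[r,244:282,1]-f[r,244:282,2]).tolist())
print("col 262",f[180:205,262,1].tolist()); print("top col",f[312:332,262,1].tolist(),"row 305",f[305,234:292,1].tolist())
E
```

```text
200 [] [98, 97, 97, 98, 99, 99, 89, 67, 53, 50, 49, 51, 52, 52, 51, 51, 52, 52, 50, 50, 50, 49, 48, 48, 50, 52, 52, 51, 55, 74, 93, 98, 97, 97, 97, 97, 98, 99] [10, 9, 9, 10, 10, 9, 7, 2, 0, 0, -2, -2, -1, -1, -1, -1, -1, 0, -1, 0, 0, 0, -1, 0, 0, -1, -1, 0, 0, 4, 9, 10, 10, 9, 9, 8, 8, 8]
206 [] [98, 98, 98, 98, 99, 91, 70, 53, 49, 50, 50, 51, 52, 51, 52, 52, 52, 51, 48, 47, 48, 50, 49, 48, 49, 50, 51, 51, 49, 58, 81, 96, 98, 98, 99, 99, 99, 98] [10, 9, 9, 9, 10, 8, 4, 0, -1, -1, -1, -1, -1, -1, 0, 0, -1, -1, -2, -1, -1, 0, -1, -1, -1, -1, -1, -1, -2, 1, 7, 10, 10, 10, 10, 9, 9, 9]
211 [] [98, 98, 97, 99, 98, 83, 60, 49, 48, 49, 51, 52, 51, 51, 52, 51, 51, 50, 49, 48, 48, 48, 48, 48, 48, 49, 51, 50, 49, 52, 68, 90, 99, 99, 98, 98, 98, 98] [8, 9, 9, 9, 8, 5, 1, 0, -1, -1, -1, 0, -1, -1, 1, -1, -1, -1, -1, -1, -1, 0, 1, 0, -2, -3, -1, -1, -1, -1, 2, 7, 8, 8, 7, 8, 8, 8]
216 [] [76, 72, 73, 74, 70, 59, 51, 50, 50, 50, 50, 51, 51, 51, 51, 51, 50, 50, 49, 49, 50, 50, 49, 49, 49, 49, 50, 51, 51, 49, 53, 64, 73, 75, 74, 75, 75, 75] [59, 56, 57, 58, 46, 20, 2, 0, 0, 0, -1, -2, -2, 0, 0, 0, 
[... 1060 characters left out ...]
50, 52, 52, 51, 50, 50, 51, 52, 51, 50, 48, 48, 50, 51, 51, 51, 49, 49, 50, 50, 50, 50, 49, 56, 69, 76, 77, 77, 76] [126, 128, 114, 65, 14, -3, -2, 0, -1, -1, 0, -1, -1, -2, -1, 0, 0, 0, -1, -2, -2, -1, 0, 0, 0, 0, 0, 0, -2, -2, -1, -2, 13, 42, 59, 60, 60, 59]
col 262 [98, 98, 98, 99, 98, 96, 92, 89, 88, 87, 78, 62, 51, 50, 51, 50, 52, 53, 51, 49, 50, 50, 50, 51, 50]
top col [55, 54, 53, 54, 55, 56, 55, 55, 55, 54, 53, 68, 109, 147, 159, 157, 156, 156, 157, 156] row 305 [8, 9, 9, 9, 17, 35, 50, 55, 56, 56, 54, 53, 53, 54, 53, 54, 56, 56, 54, 55, 55, 54, 54, 54, 54, 55, 55, 55, 55, 55, 55, 54, 54, 54, 55, 56, 56, 56, 55, 54, 53, 53, 55, 55, 55, 54, 52, 52, 54, 51, 34, 15, 9, 9, 9, 10, 10, 11]
```

```bash
cat >> fit.py <<'E'
def fit(w,t,r,rows,foot,topb,toprow,zknown=72):
    """rows: (row,L,R) silhouette sides; foot: (col,row) of foot rim; topb: row of top disc's lowest pixel; toprow:(row,L,R)"""
    def res(q):
        x,y,ax,ay,Rr,z=q;o=[]
        th=np.linspace(0,2*np.pi,361)
        def ring(s,R_): # s = distance up from foot
            c=np.array([x,y,z])+np.array([ax,ay,-1])*s
            return proj(w,r.apply(np.c_[R_*np.cos(th),R_*np.sin(th),0*th]+c)+t)
        S=[ring(s,Rr) for s in (3,50,100)]
        # sides: extreme columns at two rings -> line
        A=[(P[P[:,0].argmin()],P[P[:,0].argmax()]) for P in S]
        for row,L,Rt in rows:
            for k,v in ((0,L),(1,Rt)):
                a,b=A[0][k],A[1][k]; o.append(a[0]+(b[0]-a[0])*(row-a[1])/(b[1]-a[1])-v)
        o.append(2*(ring(0,Rr-1)[:,1].min()-foot))
        P=ring(120,Rr);o.append(2*(P[:,1].max()-topb))
        o+= [P[:,0].min()-toprow[1],P[:,0].max()-toprow[2]]
        o.append((z-zknown)*1.)
        return o
    return least_squares(res,[0,0,0,0,8,72],x_scale=[1,1,.01,.01,1,1])
E
python3 - <<'E'
from fit import *
w=eyes.capture("wrist");s,t,r=pose()
rows=[(200,250.7,273.0),(206,249.8,273.7),(211,249.4,274.3),(216,248.7,274.8),(224,247.8,275.7),(232,247.1,276.5)]
a=fit(w,t,r,rows,190.5,323.9,(305,238.8,284.2));print(a.x.round(3),np.round(a.fun,2))
g=unproj(w,np.array([(143.5,422.5),(101,442),(61,462),(22,480)])/1.5,45);print(g.round(1),np.linalg.norm(np.diff(g,axis=0),axis=1))
E
```

```text
[ 1.6350e+00  3.3600e-01 -6.0000e-03 -2.0000e-03  8.7130e+00  7.1973e+01] [-0.19  0.16  0.05  0.09 -0.1   0.01  0.05  0.03  0.06 -0.04 -0.12 -0.01
  0.03 -0.    0.12 -0.1  -0.03]
[[515.7  53.   45. ]
 [523.6  18.3  45. ]
 [532.5 -16.1  45. ]
 [540.4 -50.2  45. ]] [35.55041799 35.54115209 35.05797896]
```

Call:
{"op": "drive_tool", "data": {
  "series": "-0.22 -0.35 0 0 0 0 0; -0.43 -0.7 0 0 0 0 0; -0.43 -0.7 0 0 0 0 0; -0.43 -0.7 0 0 0 0 0"
}}

```text
time_s: 6.8
eef_pos: [487.8, 144.4, 156.9]
ee_rot: [-0.001, 0.116, 0.993, 0.0]
force: [0.0, 0.2, -1.2]
grip_width: 0.194
```

Call:
{"op": "drive_tool", "data": {
  "series": "-0.21 -0.35 0 0 0 0 0; -0.42 -0.7 0 0 0 0 0; -0.42 -0.7 0 0 0 0 0; -0.42 -0.7 0 0 0 0 0; -0.42 -0.7 0 0 0 0 0; -0.42 -0.7 0 0 0 0 0"
}}

```text
time_s: 7.4
eef_pos: [517.0, 52.4, 156.6]
ee_rot: [-0.002, 0.115, 0.993, 0.0]
force: [0.3, 0.2, -1.1]
grip_width: 0.193
```

```bash
python3 - <<'E'
from h import *
w=eyes.capture("wrist");s,t,r=pose();print(t.round(2),s["force"])
save(w,"w3",crop=(130,120,400,340),f=2.9)
D=down(np.arctan2(.974,.227))
print(cmd([518,52,152],D)); print(proj(w,[[516.5,52.7,45],[524,18.2,45]]).round(1))
E
```

```text
[517.11  52.24 156.67] [ 0.38382745  0.37163923 -1.49605765]
[-0.0078 -0.0002  0.0389  0.0011 -0.0064 -0.0045]
[[261.5 186.8]
 [226.7 202.8]]
```

View pics/w3.png

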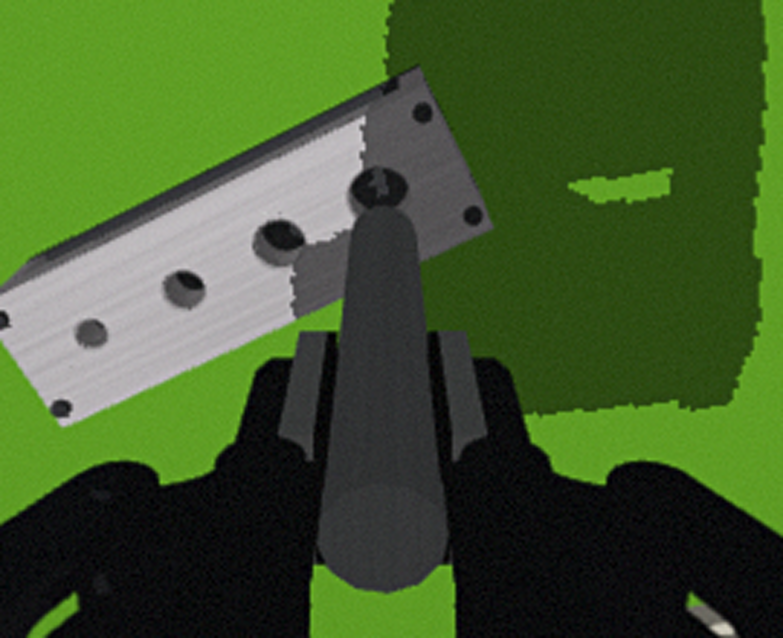

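The crop shows the rod above hole0. Hole centres in the crop are near (378,193), (279,243), (184,289) and (92,333).

```bash
python3 - <<'E'
from h import *
w=eyes.capture("wrist");s,t,r=pose()
c=np.array([(378.5,193),(279,243),(184.5,289.5),(92,333.5)]);c=(c+.5)/2.9-.5+[130,120]
H=unproj(w,c,45);print(H.round(2),np.linalg.norm(np.diff(H,axis=0),axis=1).round(2))
m=H.mean(0);d=np.linalg.svd(H-m)[2][0];d*=np.sign(d[1]);G=[m+d*k for k in (52.5,17.5,-17.5,-52.5)];print("grid",np.round(G,2),"dir",d)
foot=t+r.apply([1.635,.336,72]);print("foot",foot.round(2))
D=down(np.arctan2(.974,.227))
for g in G[:2]:
    tgt=g-D.apply([1.635,.336,0]);print(cmd([tgt[0],tgt[1],t[2]],D))
E
```

```text
[[515.78  51.5   45.  ]
 [524.58  17.11  45.  ]
 [532.92 -16.68  45.  ]
 [540.86 -50.81  45.  ]] [35.49 34.81 35.04]
grid [[516.03  51.27  45.  ]
 [524.37  17.27  45.  ]
 [532.7  -16.72  45.  ]
 [541.04 -50.71  45.  ]] dir [-2.38236978e-01  9.71207054e-01  2.43778955e-16]
foot [515.44  52.83  84.71]
[-0.0058 -0.0112 -0.      0.0011 -0.0062 -0.0049]
[-0.1384 -0.271  -0.0006  0.0011 -0.0062 -0.0049]
```

Call:
{"op": "drive_tool", "data": {
  "series": "-0.006 -0.011 0.05 0 -0.006 -0.005 0; -0.006 -0.011 0.15 0 -0.006 -0.005 0; -0.006 -0.011 0.24 0 -0.006 -0.005 0; -0.006 -0.011 0.24 0 -0.006 -0.005 0; -0.006 -0.011 0.24 0 -0.006 -0.005 0; -0.006 -0.011 0.24 0 -0.006 -0.005 0"
}}

```text
time_s: 8.1
eef_pos: [517.7, 50.6, 128.2]
ee_rot: [0.0, 0.114, 0.993, 0.0]
force: [0.3, -0.6, -1.2]
grip_width: 0.196
```

```bash
python3 - <<'E'
from h import *
w=eyes.capture("wrist");s,t,r=pose();print(t.round(2),s["force"],"foot",(t+r.apply([1.635,.336,72])).round(2))
save(w,"w4",crop=(120,120,320,270),f=4)
E
```

```text
[517.72  50.57 128.24] [ 0.44880944 -0.05631104 -0.51470019] foot [516.26  51.3   56.24]
```

View pics/w4.png

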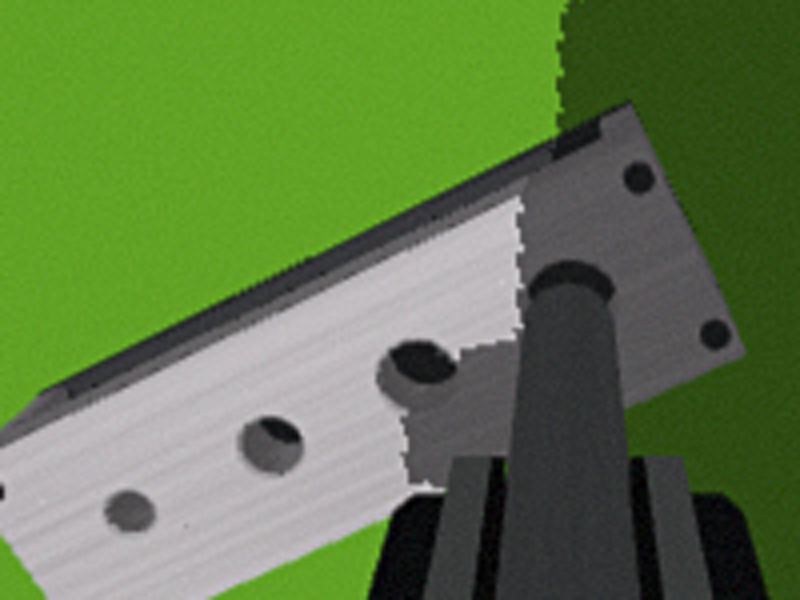

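```bash
python3 - <<'E'
from h import *
w=eyes.capture("wrist");s,t,r=pose()
c=np.array([(571,296),(416.5,374.5),(270.5,445),(130.5,511)]);c=(c+.5)/4-.5+120
H=unproj(w,c,45);print(H.round(2),np.linalg.norm(np.diff(H,axis=0),axis=1).round(2))
m=H.mean(0);d=np.linalg.svd(H-m)[2][0];d*=np.sign(d[1]);G=[m+d*k for k in (52.5,17.5,-17.5,-52.5)];print("grid",np.round(G,2),"dir",d)
print("foot",(t+r.apply([1.635,.336,72])).round(2))
# expected silhouette of hole0 mouth top & foot rim in crop coordinates
th=np.linspace(0,6.28,361)
for nm,cc,R_ in (("h0",G[0],10.5),("h1",G[1],9),("foot",t+r.apply([1.635,.336,72]),7.75)):
    P=(proj(w,np.c_[R_*np.cos(th),R_*np.sin(th),0*th]+cc)-120+.5)*4-.5;print(nm,P.min(0).round(1),P.max(0).round(1))
print(w["frame"][180:205,262,1].tolist())
E
```

```text
[[514.96  52.09  45.  ]
 [524.27  17.29  45.  ]
 [532.65 -16.8   45.  ]
 [540.65 -50.72  45.  ]] [36.02 35.1  34.85]
grid [[515.42  51.41  45.  ]
 [523.9   17.45  45.  ]
 [532.37 -16.51  45.  ]
 [540.84 -50.47  45.  ]] dir [-0.24211316  0.97024802 -0.        ]
foot [516.24  51.29  56.24]
h0 [516.1 248.7] [620.3 347.7]
h1 [372.9 331.5] [460.5 412.9]
foot [528.4 283. ] [608.8 358.9]
[85, 86, 90, 89, 82, 37, 20, 23, 30, 25, 35, 48, 51, 54, 52, 49, 53, 50, 51, 48, 49, 48, 47, 48, 49]
```

Call:
{"op": "drive_tool", "data": {
  "series": "0.006 0 0.03 0 0 0 0; 0.006 0 0.06 0 0 0 0; 0.006 0 0.08 0 0 0 0; 0.006 0 0.08 0 0 0 0; 0.006 0 0.09 0 0 0 0; 0.006 0 0.095 0 0 0 0; 0.006 0 0.1 0 0 0 0; 0.006 0 0.1 0 0 0 0"
}}

```text
time_s: 9.0
eef_pos: [517.0, 50.8, 116.2]
ee_rot: [0.0, 0.114, 0.993, 0.0]
force: [0.9, -0.2, -0.9]
grip_width: 0.191
```

Call:
{"op": "drive_tool", "data": {
  "series": "0 0 0.005 0 0 0 0; 0 0 0.01 0 0 0 0; 0 0 0.015 0 0 0 0; 0 0 0.015 0 0 0 0"
}}

```text
time_s: 9.4
eef_pos: [517.0, 50.8, 114.4]
ee_rot: [0.0, 0.114, 0.993, 0.0]
force: [0.3, 0.3, -1.3]
grip_width: 0.192
```

Call:
{"op": "drive_tool", "data": {
  "series": "0 0 0.005 0 0 0 0; 0 0 0.01 0 0 0 0; 0 0 0.02 0 0 0 0; 0 0 0.02 0 0 0 0"
}}

```text
time_s: 9.8
eef_pos: [517.0, 50.8, 111.8]
ee_rot: [0.0, 0.114, 0.993, 0.0]
force: [1.1, -0.0, -0.9]
grip_width: 0.192
```

```bash
python3 - <<'E'
from h import *
s,t,r=pose();print(t.round(2),s["force"].round(2),s["wrist_torque"].round(3))
E
```

```text
[517.01  50.78 111.79] [ 1.14 -0.02 -0.92] [ 0.026 -0.042  0.036]
```

Call:
{"op": "drive_tool", "data": {
  "series": "0 0 0.02 0 0 0 0; 0 0 0.04 0 0 0 0; 0 0 0.06 0 0 0 0; 0 0 0.08 0 0 0 0; 0 0 0.08 0 0 0 0; 0 0 0.08 0 0 0 0"
}}

```text
time_s: 10.4
eef_pos: [517.0, 50.8, 102.1]
ee_rot: [0.0, 0.114, 0.993, 0.0]
force: [0.0, -0.6, -1.2]
grip_width: 0.191
```

Call:
{"op": "drive_tool", "data": {
  "series": "0 0 -0.06 0 0 0 0; 0 0 -0.15 0 0 0 0; 0 0 -0.25 0 0 0 0; 0 0 -0.25 0 0 0 0; 0 0 -0.25 0 0 0 0"
}}

```text
time_s: 10.9
eef_pos: [517.0, 50.8, 132.5]
ee_rot: [0.001, 0.114, 0.993, 0.0]
force: [-1.5, 0.1, -1.0]
grip_width: 0.195
```

```bash
python3 - <<'E'
from h import *
s,t,r=pose();print(t.round(2),s["force"].round(2)); D=down(np.arctan2(.974,.227))
print(cmd([517.0+8.4,50.8-33.97,t[2]],D))
E
```

```text
[516.99  50.76 132.53] [-1.47  0.06 -1.02]
[-0.1324 -0.2595 -0.      0.0014  0.002  -0.    ]
```

Hole0 passes cleanly, with 15 mm of insertion and no force. Next is hole1.

Call:
{"op": "drive_tool", "data": {
  "series": "-0.06 -0.13 0 0 0 0 0; -0.132 -0.26 0 0 0 0 0; -0.132 -0.26 0 0 0 0 0; -0.132 -0.26 0.04 0 0 0 0; -0.132 -0.26 0.08 0 0 0 0; -0.132 -0.26 0.1 0 0 0 0; -0.132 -0.26 0.11 0 0 0 0; -0.132 -0.26 0.11 0 0 0 0; -0.132 -0.26 0.11 0 0 0 0"
}}

```text
time_s: 11.8
eef_pos: [525.4, 16.9, 119.4]
ee_rot: [0.001, 0.114, 0.993, 0.0]
force: [0.2, 0.1, -0.9]
grip_width: 0.189
```

```bash
python3 - <<'E'
from h import *
w=eyes.capture("wrist");save(w,"w5",crop=(120,120,320,270),f=4)
s,t,r=pose();print(t.round(2),s["force"].round(2)); D=down(np.arctan2(.974,.227))
print(cmd([517.0+8.4,50.8-33.97,t[2]],D))
E
```

```text
[525.42  16.83 119.45] [-0.1   0.98 -1.98]
[ 0.0002 -0.0001 -0.      0.0013  0.0026  0.0001]
```

View pics/w5.png

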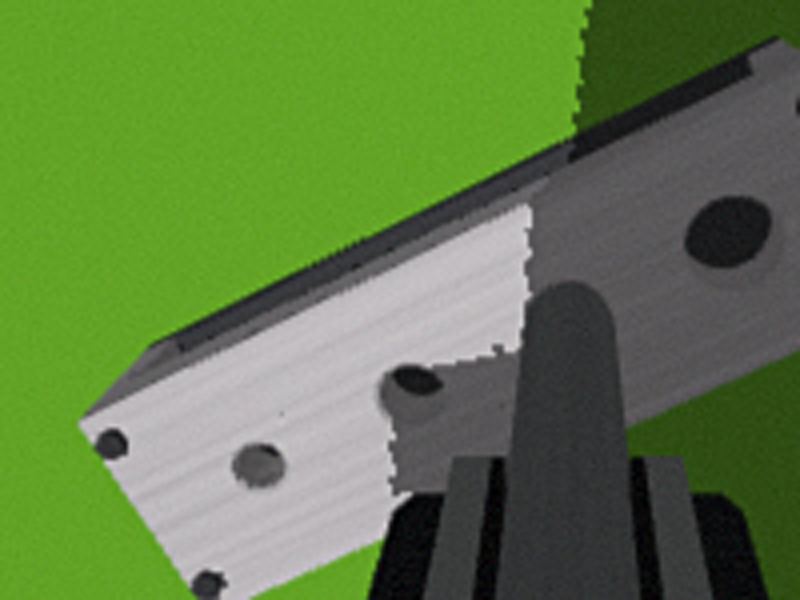

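```bash
python3 - <<'E'
from h import *
w=eyes.capture("wrist");s,t,r=pose()
c=(np.array([(728,234),(411,391.5),(259.5,465.5)])+.5)/4-.5+120
H=unproj(w,c,45);print(H.round(2)); k=np.array([0,2,3]);d=np.array([.24,-.9707,0])
print("h1",[(h+d*35*(1-i)).round(2) for h,i in zip(H,k)],"foot",(t+r.apply([1.635,.336,72])).round(2))
E
```

```text
[[514.6   50.9   45.  ]
 [532.11 -16.49  45.  ]
 [540.77 -50.79  45.  ]]
h1 [array([523.  ,  16.93,  45.  ]), array([523.71,  17.49,  45.  ]), array([523.97,  17.16,  45.  ])] foot [524.02  17.56  47.5 ]
```

Call:
{"op": "drive_tool", "data": {
  "series": "0.002 0 0.01 0 0 0 0; 0.002 0 0.015 0 0 0 0; 0.002 0 0.02 0 0 0 0; 0.002 0 0.025 0 0 0 0; 0.002 0 0.025 0 0 0 0"
}}

```text
time_s: 12.4
eef_pos: [525.4, 16.9, 116.7]
ee_rot: [0.001, 0.114, 0.993, 0.0]
force: [0.5, 0.3, 1.7]
grip_width: 0.195
```

Call:
{"op": "drive_tool", "data": {
  "series": "0 0 0.004 0 0 0 0; 0 0 0.004 0 0 0 0; 0 0 0.004 0 0 0 0"
}}

```text
time_s: 12.7
eef_pos: [525.6, 16.8, 116.6]
ee_rot: [0.001, 0.114, 0.993, 0.0]
force: [-0.9, 1.0, 4.4]
grip_width: 0.193
```

Call:
{"op": "drive_tool", "data": {
  "series": "0 0 0.004 0 0 0 0; 0 0 0.004 0 0 0 0; 0 0 0.004 0 0 0 0; 0 0 0.004 0 0 0 0; 0 0 0.004 0 0 0 0; 0 0 0.004 0 0 0 0; 0 0 0.004 0 0 0 0; 0 0 0.004 0 0 0 0"
}}

```text
time_s: 13.5
eef_pos: [525.7, 16.8, 116.5]
ee_rot: [0.002, 0.114, 0.993, 0.0]
force: [-1.5, 0.7, 7.2]
grip_width: 0.189
```

```bash
python3 - <<'E'
from h import *
for i in range(4):
    w=eyes.capture("wrist");s,t,r=pose();print(t.round(2),s["force"].round(2),s["wrist_torque"].round(3))
f=w["frame"];print("foot",(t+r.apply([1.635,.336,72])).round(2));save(w,"w6",crop=(200,140,330,235),f=6)
print((proj(w,[t+r.apply([1.635+7.75,.336,72])])))
print(f[180:200,262,1].tolist())
E
```

```text
[525.69  16.81 116.5 ] [-1.03  0.5   6.82] [0.087 0.367 0.06 ]
[525.69  16.8  116.5 ] [-1.    0.18  7.16] [ 0.089  0.274 -0.031]
[525.69  16.79 116.5 ] [-1.1   0.6   6.53] [0.044 0.369 0.026]
[525.68  16.81 116.5 ] [-1.67  0.98  6.12] [ 0.081  0.36  -0.049]
foot [524.39  17.52  44.49]
[[261.78737468 190.38856307]]
[90, 92, 90, 94, 93, 84, 90, 86, 86, 91, 70, 51, 52, 53, 54, 52, 50, 54, 50, 52]
```

View pics/w6.png

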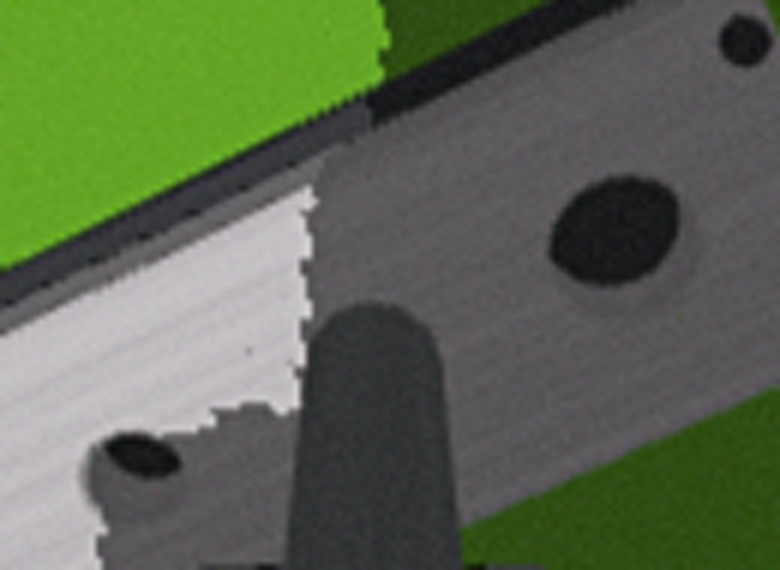

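Call:
{"op": "drive_tool", "data": {
  "series": "0 0 -0.01 0 0 0 0; 0 0 -0.025 0 0 0 0; 0 0 -0.025 0 0 0 0; 0 0 -0.025 0 0 0 0"
}}

```text
time_s: 14.1
eef_pos: [525.6, 16.8, 119.3]
ee_rot: [0.001, 0.114, 0.993, 0.0]
force: [-0.6, -0.6, -1.1]
grip_width: 0.194
```

```bash
python3 - <<'E'
from h import *
s,t,r=pose();print(t.round(2),s["force"].round(2)); D=down(np.arctan2(.974,.227))
print(cmd([524.8,16.8,t[2]],D))
E
```

```text
[525.57  16.82 119.29] [-0.56 -0.59 -1.1 ]
[ 0.0063 -0.0016 -0.      0.0016  0.0053 -0.    ]
```

Call:
{"op": "drive_tool", "data": {
  "series": "0.006 -0.002 0 0.002 0.005 0 0; 0.006 -0.002 0.01 0.002 0.005 0 0; 0.006 -0.002 0.015 0.002 0.005 0 0; 0.006 -0.002 0.02 0.002 0.005 0 0; 0.006 -0.002 0.02 0.002 0.005 0 0; 0.006 -0.002 0.02 0.002 0.005 0 0"
}}

```text
time_s: 14.7
eef_pos: [524.9, 16.7, 117.1]
ee_rot: [0.0, 0.114, 0.993, -0.0]
force: [-0.9, 0.1, 2.6]
grip_width: 0.196
```

Call:
{"op": "drive_tool", "data": {
  "series": "0 0 0.004 0 0 0 0; 0 0 0.004 0 0 0 0; 0 0 0.004 0 0 0 0"
}}

```text
time_s: 15.0
eef_pos: [525.0, 16.7, 116.9]
ee_rot: [0.0, 0.114, 0.993, -0.0]
force: [-1.7, 1.0, 5.9]
grip_width: 0.188
```

Call:
{"op": "drive_tool", "data": {
  "series": "0 0 -0.01 0 0 0 0; 0 0 -0.025 0 0 0 0; -0.009 0.002 -0.025 0 0 0 0; -0.009 0.002 -0.025 0 0 0 0; -0.009 0.002 -0.025 0 0 0 0"
}}

```text
time_s: 15.5
eef_pos: [526.1, 16.7, 119.7]
ee_rot: [0.0, 0.114, 0.993, -0.0]
force: [0.8, -0.4, 0.0]
grip_width: 0.191
```

Call:
{"op": "drive_tool", "data": {
  "series": "0 0 0.01 0 0 0 0; 0 0 0.015 0 0 0 0; 0 0 0.02 0 0 0 0; 0 0 0.024 0 0 0 0; 0 0 0.024 0 0 0 0; 0 0 0.024 0 0 0 0"
}}

```text
time_s: 16.1
eef_pos: [526.1, 16.7, 116.9]
ee_rot: [0.0, 0.114, 0.993, -0.0]
force: [-0.4, -0.8, -1.0]
grip_width: 0.196
```

Call:
{"op": "drive_tool", "data": {
  "series": "0 0 0.003 0 0 0 0; 0 0 0.005 0 0 0 0; 0 0 0.005 0 0 0 0"
}}

```text
time_s: 16.4
eef_pos: [526.2, 16.7, 116.6]
ee_rot: [0.001, 0.114, 0.993, -0.0]
force: [-1.2, 0.4, 4.2]
grip_width: 0.193
```

Call:
{"op": "drive_tool", "data": {
  "series": "0 0 0.003 0 0 0 0; 0 0 0.005 0 0 0 0; 0 0 0.005 0 0 0 0"
}}

```text
time_s: 16.7
eef_pos: [526.4, 16.7, 116.5]
ee_rot: [0.001, 0.114, 0.993, -0.0]
force: [-2.1, 1.0, 6.8]
grip_width: 0.192
```

Call:
{"op": "drive_tool", "data": {
  "series": "0 0 -0.01 0 0 0 0; 0 0 -0.02 0 0 0 0; 0.005 0.004 -0.02 0 0 0 0; 0.005 0.004 -0.02 0 0 0 0; 0.005 0.004 -0.005 0 0 0 0; 0.005 0.004 -0.002 0 0 0 0; 0.005 0.004 -0.002 0 0 0 0"
}}

```text
time_s: 17.4
eef_pos: [526.0, 17.3, 116.7]
ee_rot: [0.001, 0.114, 0.993, -0.0]
force: [-0.4, 0.6, -0.0]
grip_width: 0.194
```

Call:
{"op": "drive_tool", "data": {
  "series": "0 0 0.002 0 0 0 0; 0 0 0.004 0 0 0 0; 0 0 0.004 0 0 0 0"
}}

```text
time_s: 17.7
eef_pos: [526.1, 17.2, 116.5]
ee_rot: [0.001, 0.114, 0.993, -0.0]
force: [-1.8, -0.2, 3.9]
grip_width: 0.193
```

Call:
{"op": "drive_tool", "data": {
  "series": "0 0 0.003 0 0 0 0; 0 0 0.003 0 0 0 0; 0 0 0.003 0 0 0 0; 0 0 0.003 0 0 0 0; 0 0 0.003 0 0 0 0; 0 0 0.003 0 0 0 0; 0 0 0.003 0 0 0 0; 0 0 0.003 0 0 0 0; 0 0 0.003 0 0 0 0; 0 0 0.003 0 0 0 0"
}}

```text
time_s: 18.7
eef_pos: [526.2, 17.2, 116.4]
ee_rot: [0.001, 0.114, 0.993, -0.0]
force: [-1.1, 0.5, 5.9]
grip_width: 0.191
```

```bash
python3 - <<'E'
from h import *
s,t,r=pose();print(t.round(2),s["force"].round(2),"tilt",r.as_matrix()[:,2].round(4))
E
```

```text
[526.24  17.21 116.45] [-1.11  0.47  5.89] tilt [ 2.7e-03 -8.0e-04 -1.0e+00]
```

Hole1 refuses the rod: about 6 N held for over 1 s, with the foot stopped at the mouth. I'll lift and go back to hole0.

Call:
{"op": "drive_tool", "data": {
  "series": "0 0 -0.02 0 0 0 0; 0 0 -0.08 0 0 0 0; 0 0 -0.13 0 0 0 0; 0 0 -0.13 0 0 0 0; 0 0 -0.13 0 0 0 0"
}}

```text
time_s: 19.2
eef_pos: [526.2, 17.2, 132.1]
ee_rot: [0.002, 0.114, 0.993, -0.0]
force: [0.7, 0.3, -1.8]
grip_width: 0.194
```

```bash
python3 - <<'E'
from h import *
s,t,r=pose();print(t.round(2),s["force"].round(2));print(cmd([517.2,50.9,t[2]],down(np.arctan2(.974,.227))))
E
```

```text
[526.2   17.24 132.12] [ 0.68  0.27 -1.84]
[ 0.1367  0.2562 -0.0005 -0.0003  0.0061  0.0003]
```

Call:
{"op": "drive_tool", "data": {
  "series": "0.07 0.13 0 0 0.006 0 0; 0.137 0.256 0 0 0.006 0 0; 0.137 0.256 0 0 0.006 0 0; 0.137 0.256 0.05 0 0.006 0 0; 0.137 0.256 0.1 0 0.006 0 0; 0.137 0.256 0.13 0 0.006 0 0; 0.137 0.256 0.13 0 0.006 0 0; 0.137 0.256 0.13 0 0.006 0 0"
}}

```text
time_s: 20.0
eef_pos: [517.2, 50.6, 116.4]
ee_rot: [-0.0, 0.114, 0.993, -0.0]
force: [0.3, 0.3, -1.5]
grip_width: 0.193
```

Call:
{"op": "drive_tool", "data": {
  "series": "0 0 0.005 0 0 0 0; 0 0 0.01 0 0 0 0; 0 0 0.015 0 0 0 0; 0 0 0.02 0 0 0 0; 0 0 0.025 0 0 0 0; 0 0 0.025 0 0 0 0"
}}

```text
time_s: 20.6
eef_pos: [517.2, 50.6, 113.3]
ee_rot: [-0.0, 0.114, 0.993, -0.0]
force: [0.3, 0.4, -1.1]
grip_width: 0.192
```

```bash
python3 - <<'E'
from h import *
s,t,r=pose();print(t.round(2),s["force"].round(2));print(cmd([517.2,50.9,t[2]],down(np.arctan2(.974,.227))))
E
```

```text
[517.23  50.62 113.32] [ 0.27  0.4  -1.1 ]
[ 0.0008  0.0022 -0.     -0.0004 -0.0004 -0.0004]
```

Call:
{"op": "drive_tool", "data": {
  "series": "0 0.002 0.015 0 0 0 0; 0 0.002 0.03 0 0 0 0; 0 0.002 0.045 0 0 0 0; 0 0.002 0.06 0 0 0 0; 0 0.002 0.08 0 0 0 0; 0 0.002 0.1 0 0 0 0; 0 0.002 0.12 0 0 0 0; 0 0.002 0.12 0 0 0 0"
}}

```text
time_s: 21.4
eef_pos: [517.2, 50.8, 98.6]
ee_rot: [-0.0, 0.114, 0.993, -0.0]
force: [0.9, -0.1, -0.7]
grip_width: 0.19
```

Call:
{"op": "drive_tool", "data": {
  "series": "0 0 0.02 0 0 0 0; 0 0 0.04 0 0 0 0; 0 0 0.06 0 0 0 0; 0 0 0.08 0 0 0 0; 0 0 0.1 0 0 0 0; 0 0 0.12 0 0 0 0; 0 0 0.13 0 0 0 0; 0 0 0.13 0 0 0 0"
}}

```text
time_s: 22.2
eef_pos: [517.2, 50.9, 82.8]
ee_rot: [-0.0, 0.114, 0.993, -0.0]
force: [0.4, 0.3, -1.7]
grip_width: 0.191
```

Call:
{"op": "drive_tool", "data": {
  "series": "0 0 0.01 0 0 0 0; 0 0 0.02 0 0 0 0; 0 0 0.03 0 0 0 0; 0 0 0.03 0 0 0 0; 0 0 0.03 0 0 0 0"
}}

```text
time_s: 22.7
eef_pos: [517.2, 50.9, 79.2]
ee_rot: [-0.0, 0.114, 0.993, -0.0]
force: [0.8, 0.4, -2.0]
grip_width: 0.189
```

Call:
{"op": "drive_tool", "data": {
  "series": "0 0 0.004 0 0 0 0; 0 0 0.006 0 0 0 0; 0 0 0.006 0 0 0 0"
}}

```text
time_s: 23.0
eef_pos: [517.2, 50.9, 78.5]
ee_rot: [-0.0, 0.114, 0.993, -0.0]
force: [0.6, 0.1, -1.6]
grip_width: 0.194
```

Call:
{"op": "drive_tool", "data": {
  "series": "0 0 0.004 0 0 0 0; 0 0 0.006 0 0 0 0; 0 0 0.006 0 0 0 0"
}}

```text
time_s: 23.3
eef_pos: [517.4, 50.9, 78.2]
ee_rot: [-0.0, 0.114, 0.993, -0.0]
force: [-0.3, -0.2, 4.6]
grip_width: 0.194
```

Call:
{"op": "drive_tool", "data": {
  "series": "0 0 0 0 0 0 0; 0 0 0 0 0 0 0.22; 0 0 0 0 0 0 0.26; 0 0 0 0 0 0 0.35; 0 0 0 0 0 0 0.5; 0 0 0 0 0 0 0.6; 0 0 0 0 0 0 0.6; 0 0 0 0 0 0 0.6; 0 0 0 0 0 0 0.6"
}}

```text
time_s: 24.2
eef_pos: [517.4, 50.9, 78.2]
ee_rot: [-0.0, 0.114, 0.993, -0.0]
force: [-0.7, 0.4, 0.4]
grip_width: 0.601
```

```bash
python3 - <<'E'
from h import *
s,t,r=pose();w=eyes.capture("wrist");save(w,"w7",crop=(120,120,400,384),f=2);print(t.round(2),s["force"].round(2),s["grip_width"])
E
```

```text
[517.4   50.87  78.21] [-0.68  0.43  0.39] 0.6006075780068519
```

View pics/w7.png

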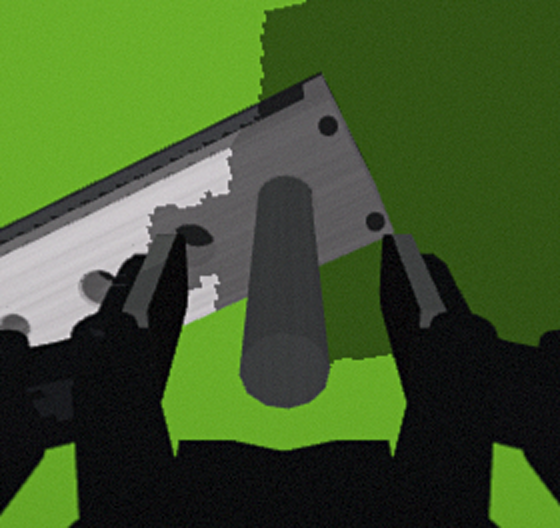

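The rod stands free in hole0, between the open fingers (2x crop: rod top at (285,370), plate entry at (285,180)). I'll rise straight up.

Call:
{"op": "drive_tool", "data": {
  "series": "0 0 -0.1 0 0 0 0.6; 0 0 -0.3 0 0 0 0.6; 0 0 -0.5 0 0 0 0.6; 0 0 -0.7 0 0 0 0.6; 0 0 -0.95 0 0 0 0.6; 0 0 -0.95 0 0 0 0.6; 0 0 -0.95 0 0 0 0.6; 0 0 -0.95 0 0 0 0.6"
}}

```text
time_s: 25.05
eef_pos: [517.0, 50.9, 191.6]
ee_rot: [-0.001, 0.114, 0.993, -0.0]
force: [0.3, 0.8, 0.6]
grip_width: 0.602
```

```bash
python3 - <<'E'
from h import *
s,t,r=pose();w=eyes.capture("wrist");p=eyes.capture("scene");print(t.round(2),s["force"].round(2))
a=cv2.resize(w["frame"][100:340,130:400,::-1],None,fx=1.4,fy=1.4);b=cv2.resize(p["frame"][80:310,150:400,::-1],(380,336),interpolation=cv2.INTER_CUBIC)
cv2.imwrite("pics/end.png",np.hstack([a,b]))
print("rod top expected",proj(w,[[515.9,51.4,126],[515.9,51.4,45]]).round(1)-[130,100])
E
```

```text
[516.95  50.92 191.59] [0.29 0.77 0.6 ]
rod top expected [[131.7 103.6]
 [131.7  76.1]]
```

View pics/end.png

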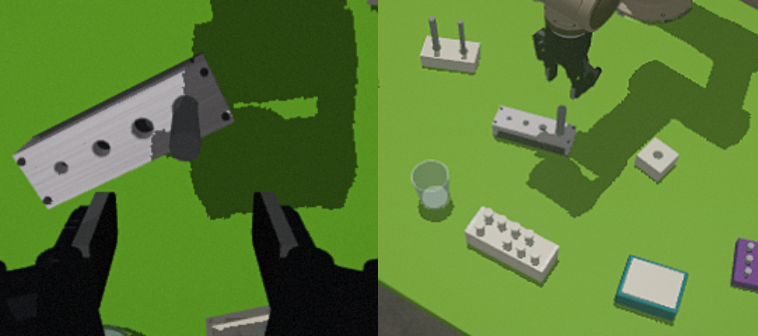

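The rod stands upright in hole0, with its top at (185,145) in the left panel, which is where it should be for a rod standing at 126 mm. The other two rods and the bystanders look undisturbed.

```bash
python3 -c "
from rig import ctrl
print(ctrl.finish_job())"
```

```text
the job is handed in; nothing more can be done
None
```

The rod from the single block measured about 17.5 mm. It now stands on the gauge base through the 19 mm hole, and the job is handed in. It took about 25 s of the 72 s allowed.

**Passing:** The rod first went about 15 mm into the 19 mm hole with no force beyond sensor noise. I then lifted it out.

**Refusal:** The 16 mm hole refused it. The last press held about 5–7 N for just over a second, with the foot stopped at the mouth.

**Final placing:** Back in the 19 mm hole, I lowered it in the grip until it touched the base at about 6 N. I released it there, so it did not drop.

**Last checks:**
- The camera shows the rod top where a rod standing at 126 mm should be.
- The gripper is clear at 192 mm, reading under 1 N.
- The two other rods, beaker, tube rack and tip box look undisturbed.

**Less certain:**
- I touched the 16 mm mouth four times in all, because the first contacts looked slightly off centre. The highest contact force I read was about 8 N.
- Camera, arm and force readings disagreed by about 1 mm on the hole centre, so the last press was centred to within roughly 0.7 mm, not exactly.

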